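# Cam-lock a flow-cell module onto its dock

### The job

Set the loose flow-cell module in the dock's channel with its ball-headed stud pointing at the cam, and slide it gently home so that the ball goes into the cam's mouth while the lever is still open. Then turn the lever clockwise (seen from above) until the cam has drawn the stud tight against the rubber seal: stop as soon as it turns firmly stiff, do not over-tighten, and let go. Leave the bottle, the beaker and the tape roll where they are.

Things in the scene. Friction and masses are not known exactly. Their poses are not given: they have to be found in the camera images.
- dock: Fixed aluminium dock, base plate 205 x 84 mm, 5 mm thick. Origin: on the vertical cam axis, at worktop height. Its +x is the direction in which the module is slid in (roughly away from the robot, yaw varies). Behind the seal two blocks, x = -51 to -37 mm, 41 mm high, leave a gap of +-14 mm for the stud.
- channel (a point): Middle of the channel's floor on the dock plate (5 mm above the worktop), axes as the dock's. Two dark rails along x, 85 mm long, inner faces at y = +-23.5 mm, with lead-in lips, tops at most 17 mm above the worktop. Open from above and at the -x end; the module has 1.5 mm play on each side.
- home (a point): Where the module's centre stands (within 1 mm) when its ball has bottomed in the open cam's mouth; fixed to the dock, 94 mm before the cam axis, 40 mm above the worktop. A held module drags with 2 to 4 N as it slides; 4 to 6 N more is enough to feel the bottom. The cam picks the ball up if the module is within 2 mm of it. Tightening draws the module 0.3 to 4 mm farther.
- seal (a point): Point between the two black rubber seal pads (at y = +-17.5 mm) that the module's +x face is drawn against. They sit on sprung screw collars; how far they stand out is set differently each time by up to +-2 mm about this point and is not reported. It decides how far the lever must turn, so only the resistance tells.
- module_centre (a point): Centre (half-way up) of the loose flow-cell module: plain aluminium block 60 (x) x 44 (y) x 70 (z) mm, about 0.4 kg, two steel nipples 10 mm high on top, round window on its -x end, stud on its +x face. Axes are the module's. Grasp it across its 44 mm width.
- stud_ball (a point): Centre of the 14 mm steel ball on the end of the module's level stud (7 mm thick): 75 mm ahead (+x) of the module's centre and 11 mm below it, 24 mm above the module's underside.
- module: The same loose module; origin at the centre of its underside, 35 mm below its centre.
- cam: Steel cam, 66 mm disc turning with the lever, origin on its axis at worktop height. A mouth in its rim at stud height (29 mm) leads into a curved slot that catches the ball from behind and draws it 4.5 mm per rad toward the axis. Load on the stud: tight is above 8 N, 15 to 20 N is right, over 32 N does damage, also if the ball is shoved into the mouth.
- lever (a joint): Cam lever angle in rad, 0 = open, growing clockwise from above, range 0 to 2.7; starts at 0 to 0.15. At value q the lever points 1.35 - q rad from the dock's +x toward its +y. Stays where it is left. No load below 0.9; it draws from about 1.2; the seal begins to resist somewhere between 1.2 and 1.9 and is tight 0.3 to 0.5 rad later (load grows by 30 to 60 N per rad).
- lever_knob (a point): Middle of the upright black knob on the lever's end, 55 mm from the cam axis: 16 mm thick, z = 51 to 97 mm, this point at 76; lever arm below up to z = 50. Push it from the side or straddle it. Push needed along its circle: 0.5 to 1.8 N running free, plus about 0.19 N for each N of load on the stud; 4 to 4.5 N is properly tight, over 6 N too much.
- bottle_amber: Bystander: amber reagent bottle with white cap, 62 mm dia., 150 mm high, origin under its base.
- beaker_1: Bystander: clear beaker, 52 mm dia., 70 mm high, origin under its base.
- tape: Bystander: roll of tape lying flat, 66 mm dia., 19 mm high, origin under its base.
Not all that is in view belongs to the job. What is shaped like the module but purple is not meant.

How it is judged (in metres and radians):
On the way:
1. the module stands in the channel, slid home with the ball in the mouth of the still open cam (x of module_centre in the frame of dock above -0.0975 m and y of module_centre in the frame of dock between -0.004 and 0.004 m and z of module_centre in the frame of dock below 0.044 m and value of joint lever below 0.5 rad), for 0.2 s.
At the end, for the whole second after the job is handed in: The module stands upright in the channel (centred within 4 mm, on the plate, drawn in past its loose home position of -95.5 mm), the lever is turned beyond 0.8 rad and at rest, and the cam still holds the stud with more than 8 N (contact force between module and cam above 8 N and value of joint lever above 0.8 rad and x of module_centre in the frame of dock above -0.0955 m and y of module_centre in the frame of dock between -0.004 and 0.004 m and z of module_centre in the frame of dock below 0.042 m and angle between module_centre's own z axis and vertical below 0.06 rad and velocity of joint lever below 0.1 rad/s and linear speed of module below 0.02 m/s); the robot touches nothing.
It fails at once if the cam loads the stud with more than 32 N (over-tightened or shoved) (contact force between module and cam above 32 N).
It fails at once if a bystander is moved more than 20 mm or tipped (distance of any of bottle_amber, beaker_1, tape from where it was at the start of the episode above 0.02 m or angle between any of bottle_amber, beaker_1's own z axis and vertical above 0.3 rad).
It also fails if it takes over 72 s, if anything falls off the work surface, if the arm or the gripper's body presses on something with over 40 N, if the wrist force passes 120 N, or if a joint passes its speed limit or range.

### The arm

A 6-joint arm with a two-finger parallel gripper is mounted at the origin on a cart in front of the work surface, level with it; the furniture and walls round the work are solid. World frame = base frame: x ahead of the robot, y to its left, z up, the work surface at z = 0. Lengths are in mm, angles in rad, forces in N, time in s.
With the tool pointing down it reaches from about 350 to 875 mm from the base axis. Payload 4.2 kg.
Tool frame: the origin (TCP) lies midway between the tips of the shut fingers; the grasp point (between the pads) lies 19 mm behind it (tcp_to_grasp is the distance from the TCP to the grasp point, in mm); z points along the fingers, y is the line along which they close (so a half turn about z gives the same grasp; the last joint's range is limited). The gripper opens to 85 mm and grips with 20 to 120 N. Pads are 22 mm wide; open, the fingers measure 114 mm over their backs; the gripper's body (76 mm by 85 mm) begins 54 mm behind the grasp point. The pads swing forward as they close: fully open they stand 13 mm farther back than shut.
Start: joints at [1.528, 0.385, 0.008, 0, -1.194, -0.259], TCP at [185.742, 596.74, 231.312] pointing down, gripper open.
Joint ranges: [-3.14, 3.14], [-1.21, 2.06], [-1.07, 1.41], [-3.16, 2.05], [-2.99, -0.16], [-3.1, 3.1]. Speed limits (rad/s): [2.79, 2.79, 3.14, 3.14, 3.14, 3.14].

### API

Orientations are given as a unit quaternion [x, y, z, w].
In Python, from bench import read_state, get_image, job_done, tcp_to_grasp gives the robot as it stands.
- The arm moves only by the tool jog_arm, never from a script. Its argument "plan" is a list of rows, each a list of 3 entries, a list of its own where there are three numbers: the finger opening in mm, from 0 to 85.4, then the shift along the tool's x, y, z as a fraction of full scale, then the turn, a rotation vector about the tool's x, y, z as a fraction of full scale. A call has 1 to 10 rows; each row is the pose to reach, as a shift and turn from the pose commanded when the call began, along the tool's axes at that moment; what a row does not reach only later rows make up. Full scale, the value 1, is 0.1 m for a shift and 60 degrees for a turn. A row lasts 1/8 s, in which the tool goes at most 62.5 mm and 10.7 degrees, less where a joint would pass 70% of its speed; a pose out of reach is approached as far as the arm can. A call with a number of a shift or a turn outside -1 to 1 is refused whole. A call with a gripper value outside its range is refused whole. The fingers move at their own pace and stop on an object; the grip force is fixed at half the most. Time passes only in rows, so rows that repeat a pose let the fingers close. It gives the time, the measured TCP pose, the force, the opening and the grip force at its end, in the units of the state.
- read_state(): the state, without advancing time (a new reading comes with each control period).
- get_image(name): name is "side" or "top"; returns a dict with "img" (400x640x3 uint8, red, green, blue), "range_z" (400x640 float32, mm along the optical axis (not along the pixel's ray), 0 where there is no reading), "intrinsics" (3x3 intrinsics, pixels), "distortion" ([k1, k2, p1, p2, k3] as OpenCV has them; the pictures are not rectified), "extrinsics" (4x4, takes a point from camera to world coordinates). Camera axes: x right, y down, z forward; pixel columns grow to the right and rows downward; lengths in mm; the calibration is good to about 2 mm. A picture is of the moment at which its call begins.
- job_done(): hands the job in; it is judged then, once.
The state is a dict: "clock": time; "joints": joint angles; "joint_vel": joint speeds; "joint_efforts": joint torques, N m; "position": TCP position; "ee_rot": TCP orientation; "contact_force": force on the tool from outside, world axes, zero at the start; "wrist_torque": the same for the moment, N m; "gripper_width": finger opening in mm; "grasp_force": force on a finger pad.
Only numpy, scipy, OpenCV 4.12 (cv2) and the standard library are available. Lean on these libraries where they do the work, as an engineer would, in place of code of your own. Each camera call takes 0.05 s, during which the arm holds its last target. There are 200 camera calls.

## Working session

There is one attempt and no reset: what is moved stays moved. The work goes in short steps, Python scripts to look and compute and a tool call to move; the robot and the scene stay as the last step left them, time stands still between calls to the robot, and variables do not carry over. Pictures are saved under pics/ and viewed, at most 10 in all, crops included, and the job is handed in when it is done.

Besides the shell and the picture viewer there is one more tool, called after "Emit:" by a JSON object that holds its "api" and its "payload". jog_arm: Moves the arm, as the interface text tells. Its arguments: {"type":"object","properties":{"plan":{"type":"array"}},"required":["plan"]}

```bash
mkdir -p pics; ls
cat > h.py <<'E'
import numpy as np,cv2,pickle
from bench import *
def grab(n):
    d=get_image(n); pickle.dump(d,open(f'{n}.pkl','wb')); return d
def load(n): return pickle.load(open(f'{n}.pkl','rb'))
def ray(d,uv):
    p=cv2.undistortPoints(np.array(uv,float).reshape(-1,1,2),np.array(d['intrinsics']),np.array(d['distortion'],float))[:,0]
    E=np.array(d['extrinsics']); return E[:3,3],np.c_[p,np.ones(len(p))]@E[:3,:3].T
def plane(d,uv,z):
    o,r=ray(d,uv); return o+r*((z-o[2])/r[:,2])[:,None]
def depth(d,uv):
    o,r=ray(d,uv); u=np.array(uv).reshape(-1,2).astype(int); return o+r*d['range_z'][u[:,1],u[:,0]][:,None]
def cloud(d):
    H,W=d['range_z'].shape; u,v=np.meshgrid(np.arange(W),np.arange(H))
    return depth(d,np.c_[u.ravel(),v.ravel()]).reshape(H,W,3)
E
python3 - <<'E'
from h import *
for n in('side','top'):
    d=grab(n); cv2.imwrite(f'pics/{n}0.png',d['img'][:,:,::-1]); print(n,np.round(d['extrinsics'],3).tolist(),np.round(d['intrinsics'],1).tolist())
print(read_state(),tcp_to_grasp)
E
```

```text
pics
side [[-0.998, -0.05, 0.048, 486.429], [-0.068, 0.598, -0.799, 829.577], [0.011, -0.8, -0.6, 685.083], [0.0, 0.0, 0.0, 1.0]] [[362.3, 0.0, 317.4], [0.0, 362.3, 192.0], [0.0, 0.0, 1.0]]
top [[-0.027, -0.987, 0.156, 336.494], [-0.999, 0.031, 0.026, -16.912], [-0.031, -0.155, -0.987, 1238.884], [0.0, 0.0, 0.0, 1.0]] [[476.9, 0.0, 319.5], [0.0, 476.9, 204.5], [0.0, 0.0, 1.0]]
{'clock': 0.1, 'joints': array([ 1.52760889e+00,  3.85472165e-01,  6.75215435e-03, -4.09501243e-04,
       -1.19399880e+00, -2.58610436e-01]), 'joint_vel': array([ 0.00069496, -0.00228934,  0.00309622,  0.00165137,  0.0010333 ,
       -0.00105313]), 'joint_efforts': array([ 5.64174866e-05, -3.93320489e+01,  1.88929331e+01,  4.19785470e+00,
       -2.58245695e-03,  7.37031769e-06]), 'position': array([185.60252244, 596.25747071, 230.33523487]), 'ee_rot': array([ 9.88624513e-01, -1.50401506e-01, -8.58748257e-05,  9.76129984e-04]), 'contact_force': array([ 0.12002215, -1.04920106, -1.14324837]), 'wrist_torque': array([ 0.01406242, -0.02345141,  0.00959514]), 'grasp_force': 0.0, 'gripper_width': 85.50712301939089} 18.700000000000003
```

View pics/top0.png

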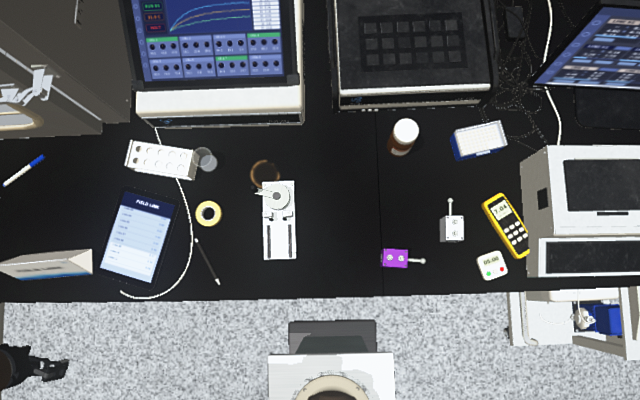

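View pics/side0.png

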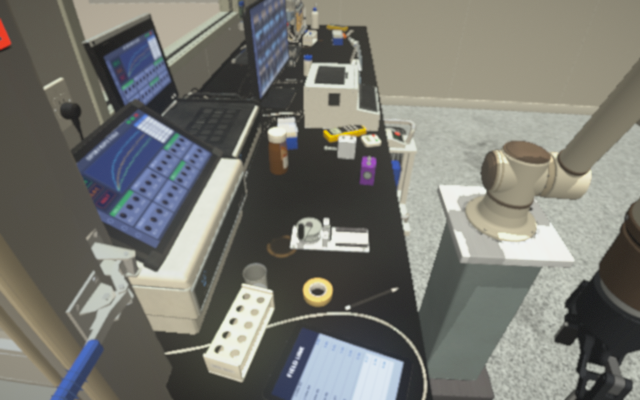

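The top view shows:
- The aluminium module at about (452,228), its stud pointing up to the ball at (450,200).
- The purple decoy at (395,258).
- The dock at (278,215), with the cam at (275,195).

The plain aluminium block with a stud and two nipples fits the description. I'll confirm it in an enlarged crop and measure.

```bash
cat > m1.py <<'E'
from h import *
d=load('top'); im=d['img'][:,:,::-1]
a=cv2.resize(im[185:265,410:490],None,fx=5,fy=5,interpolation=cv2.INTER_CUBIC)
b=cv2.resize(im[160:268,240:320],None,fx=5,fy=5,interpolation=cv2.INTER_CUBIC)
c=np.zeros((540,800,3),np.uint8); c[:400,:400]=a; c[:540,400:]=b
cv2.imwrite('pics/crop1.png',c)
for n in('top','side'):
    d=load(n); P=cloud(d); g=d['img'].astype(int); 
    gray=(g.min(2)>90)&(g.max(2)-g.min(2)<40); pur=(g[...,2]-g[...,1]>50)
    def blk(c,zlo,zhi,nm,m):
        s=m&(abs(P[...,0]-c[0])<60)&(abs(P[...,1]-c[1])<60)&(P[...,2]>zlo)&(P[...,2]<zhi)
        q=P[s]; 
        if len(q)<10: print(n,nm,len(q)); return
        r=cv2.minAreaRect(q[:,:2].astype(np.float32)); print(n,nm,len(q),q.mean(0).round(1),'rect',np.round(r[0],1),np.round(r[1],1),round(r[2],1),'zmed',np.median(q[:,2]).round(1))
    M=np.ones_like(gray)
    c=depth(load('top'),[[452,228]])[0]; print(c)
    blk(c,60,77,'modtop',M)
    blk(depth(load('top'),[[450,202]])[0],12,45,'stud',M)
    c=depth(load('top'),[[275,195]])[0]; print('cam',c)
    blk(c,28,50,'camdisc',M); blk(c,55,110,'knob',M); 
    for nm,uv in(('bottle',(404,128)),('beaker',(205,158)),('tape',(208,213)),('ring',(264,173))):print(nm,depth(load('top'),[uv])[0].round())
E
python3 m1.py
```

```text
[ 452.18584651 -309.47882993   71.82367357]
top modtop 446 [ 452.5 -314.2   71.4] rect [ 452.6 -315. ] [46.4 59.6] 87.2 zmed 71.5
top stud 85 [ 504.1 -312.3   28.2] rect [ 497.5 -311.7] [21.9 76.2] 68.6 zmed 28.5
cam [551.70226467 126.82864061  53.13951127]
top camdisc 601 [539.2 124.1  44.5] rect [534.3 128.7] [96.2 83.9] 18.3 zmed 45.0
top knob 64 [562.2 168.1  82.8] rect [559.9 149.6] [70.  15.2] 77.6 zmed 91.7
bottle [ 685. -193.  151.]
beaker [668. 321.   5.]
tape [519. 313.  -1.]
ring [621. 162.   3.]
[ 452.18584651 -309.47882993   71.82367357]
side modtop 128 [ 452.5 -306.2   68.1] rect [ 452.8 -310.6] [49.  57.4] 89.0 zmed 68.4
side stud 81 [ 489.4 -302.4   27.5] rect [ 497.4 -307.7] [21.5 75. ] 68.1 zmed 26.4
cam [551.70226467 126.82864061  53.13951127]
side camdisc 398 [532.3 130.1  41.7] rect [534.3 135.8] [90.9 84.1] 7.1 zmed 42.4
side knob 84 [564.8 182.7  77.1] rect [564.4 181.1] [15.1 11.5] 6.7 zmed 77.9
bottle [ 685. -193.  151.]
beaker [668. 321.   5.]
tape [519. 313.  -1.]
ring [621. 162.   3.]
```

View pics/crop1.png

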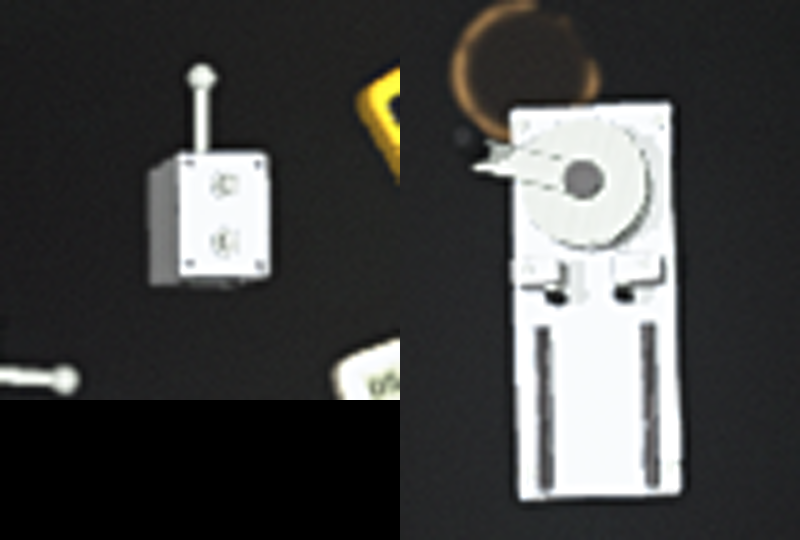

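The crop confirms it: the plain aluminium block with two nipples is the module, with its ball at crop (201,77), which is full-frame (450,200). The dock's rails and cam are clear too. Next I'll cast rays on these points.

```bash
cat > m2.py <<'E'
from h import *
d=load('top')
A=lambda l:[[410+(x+.5)/5-.5,185+(y+.5)/5-.5] for x,y in l]
B=lambda l:[[240+(x-400+.5)/5-.5,160+(y+.5)/5-.5] for x,y in l]
yaw=lambda v:np.degrees(np.arctan2(v[1],v[0])).round(2)
t=plane(d,A([(180,153),(269,152),(271,274),(180,277)]),70)
ball=plane(d,A([(201,77)]),24)[0]
print('mod',t.mean(0),'sides',[np.linalg.norm(t[i]-t[i-1]).round(1) for i in range(4)],'yaw',yaw(t[0]-t[3]),yaw(t[1]-t[2]),yaw((t[0]-t[1])[[1,0,2]]*[1,-1,1]),'ball',ball,'yawball',yaw(ball-t.mean(0)))
p=plane(d,B([(511,106),(671,101),(681,493),(519,499)]),5)
cam=plane(d,B([(583,179)]),54)[0]
print('plate',p.round(1).tolist(),p.mean(0),'yaw',yaw(p[0]-p[3]),yaw(p[1]-p[2]),yaw((p[0]-p[1])[[1,0,2]]*[1,-1,1]),'cam',cam)
r=plane(d,B([(543,327),(545,490),(648,323),(652,487)]),16); print('rails',r.round(1).tolist(),'yaw',yaw(r[0]-r[1]),yaw(r[2]-r[3]),'mid',r.mean(0))
# depth-edge: module top height from depth, two views
for n in('top','side'):
    d=load(n);P=cloud(d);g=d['img']
    s=(abs(P[...,0]-535)<110)&(abs(P[...,1]-125)<60)&(P[...,2]<12)&(g.min(2)>110)
    q=P[s];rr=cv2.minAreaRect(q[:,:2].astype(np.float32));print(n,'plate',len(q),rr,np.median(q[:,2]))
s=load('side'); im=s['img'][:,:,::-1]
cv2.imwrite('pics/crop2.png',np.hstack([cv2.resize(im[120:190,325:395],None,fx=5.6,fy=5.6,interpolation=2)[:392,:392],cv2.resize(im[205:265,280:380],None,fx=4,fy=4,interpolation=2)[:240].repeat(1,0) if 0 else cv2.copyMakeBorder(cv2.resize(im[205:265,280:380],None,fx=4,fy=4,interpolation=2),0,152,0,0,0)]))
E
python3 m2.py
```

```text
mod [ 453.74874305 -316.49975979   70.        ] sides [np.float64(61.3), np.float64(44.2), np.float64(60.3), np.float64(44.9)] yaw -3.76 -3.14 -1.18 ball [ 529.50265124 -320.76606002   24.        ] yawball -3.22
plate [[599.9, 167.4, 5.0], [599.7, 82.2, 5.0], [393.0, 80.9, 5.0], [392.1, 165.0, 5.0]] [496.17571125 123.8810703    5.        ] yaw 0.66 0.37 -0.12 cam [550.41782682 123.68386081  54.        ]
rails [[480.1, 150.0, 16.0], [395.9, 149.9, 16.0], [480.5, 95.4, 16.0], [396.0, 94.8, 16.0]] yaw 0.06 0.38 mid [438.11761138 122.5375407   16.        ]
top plate 1229 ((512.3516845703125, 125.41751098632812), (175.01727294921875, 86.00775909423828), 0.6989811658859253) 6.383771366703741
side plate 932 ((512.8408203125, 118.24840545654297), (174.3426055908203, 103.52529907226562), 0.11444232612848282) 5.812964459246132
```

View pics/crop2.png

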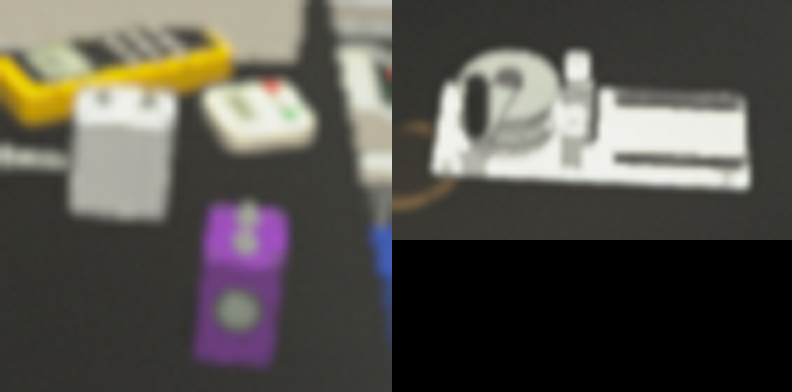

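The side crop shows the aluminium module at crop (120,150) beside the purple decoy, and the knob at (475,108). The module is at about (453.7,-316.5) with yaw -3.2°. The dock axis is at y≈123.5 with the cam at x≈550 and yaw about 0.3°. I'm moving now.

Emit:
{"api": "jog_arm", "payload": {"plan": [[85,[0.34,0.34,0],[0,0,-0.08]],[85,[0.68,0.68,0],[0,0,-0.16]],[85,[1,1,0],[0,0,-0.235]]]}}

```text
clock: 0.48
position: [251.9, 469.9, 230.8]
ee_rot: [1.0, -0.026, -0.0, 0.001]
contact_force: [0.3, 0.3, -0.2]
gripper_width: 85.3
grasp_force: 0.0
```

Emit:
{"api": "jog_arm", "payload": {"plan": [[85,[0.25,0.5,0],[0,0,0]],[85,[0.5,1,0],[0,0,0]]]}}

```text
clock: 0.72
position: [296.2, 367.1, 231.0]
ee_rot: [1.0, -0.028, -0.0, 0.0]
contact_force: [1.2, 0.4, 0.5]
gripper_width: 84.9
grasp_force: 0.0
```

Emit:
{"api": "jog_arm", "payload": {"plan": [[85,[0.25,0.5,0],[0,0,0]],[85,[0.5,1,0],[0,0,0]]]}}

```text
clock: 0.98
position: [340.4, 264.4, 231.2]
ee_rot: [1.0, -0.028, -0.0, 0.0]
contact_force: [0.7, -0.7, 0.3]
gripper_width: 84.8
grasp_force: 0.0
```

Emit:
{"api": "jog_arm", "payload": {"plan": [[85,[0.25,0.5,0],[0,0,0]],[85,[0.5,1,0],[0,0,0]]]}}

```text
clock: 1.23
position: [384.7, 161.9, 231.3]
ee_rot: [1.0, -0.028, 0.0, -0.0]
contact_force: [0.7, 0.7, -0.3]
gripper_width: 85.3
grasp_force: 0.0
```

Emit:
{"api": "jog_arm", "payload": {"plan": [[85,[0.25,0.5,0],[0,0,0]],[85,[0.5,1,0],[0,0,0]]]}}

```text
clock: 1.48
position: [429.1, 59.2, 231.3]
ee_rot: [1.0, -0.028, 0.0, -0.0]
contact_force: [0.8, 0.3, 0.2]
gripper_width: 85.4
grasp_force: 0.0
```

Emit:
{"api": "jog_arm", "payload": {"plan": [[85,[0.25,0.5,0],[0,0,0]],[85,[0.46,1,0],[0,0,0]]]}}

```text
clock: 1.72
position: [469.6, -43.2, 231.1]
ee_rot: [1.0, -0.028, -0.0, -0.0]
contact_force: [0.7, 0.3, 0.2]
gripper_width: 85.3
grasp_force: 0.0
```

Emit:
{"api": "jog_arm", "payload": {"plan": [[85,[0,0.5,0],[0,0,0]],[85,[0,1,0],[0,0,0]]]}}

```text
clock: 1.98
position: [463.3, -142.9, 230.8]
ee_rot: [1.0, -0.028, -0.0, -0.0]
contact_force: [1.2, 0.0, -0.6]
gripper_width: 84.9
grasp_force: 0.0
```

Emit:
{"api": "jog_arm", "payload": {"plan": [[85,[0,0.5,0],[0,0,0]],[85,[0,1,0],[0,0,0]]]}}

```text
clock: 2.22
position: [457.6, -242.6, 231.0]
ee_rot: [1.0, -0.028, -0.0, -0.0]
contact_force: [1.0, 0.1, -0.5]
gripper_width: 84.5
grasp_force: 0.0
```

Emit:
{"api": "jog_arm", "payload": {"plan": [[85,[0,0.5,0],[0,0,0]],[85,[0,0.75,0],[0,0,0]],[85,[0,0.75,0],[0,0,0]],[85,[0,0.75,0],[0,0,0]]]}}

```text
clock: 2.72
position: [453.7, -315.4, 231.0]
ee_rot: [1.0, -0.028, -0.0, -0.0]
contact_force: [0.1, 0.0, 0.5]
gripper_width: 84.8
grasp_force: 0.0
```

Emit:
{"api": "jog_arm", "payload": {"plan": [[85,[0,0.01,0.5],[0,0,0]],[85,[0,0.01,1],[0,0,0]]]}}

```text
clock: 2.98
position: [454.6, -315.9, 131.1]
ee_rot: [1.0, -0.027, 0.001, 0.0]
contact_force: [-0.3, -0.8, -0.7]
gripper_width: 85.0
grasp_force: 0.0
```

Emit:
{"api": "jog_arm", "payload": {"plan": [[85,[0,0,0.4],[0,0,0]],[85,[0,0,0.7],[0,0,0]],[85,[0,0,1],[0,0,0]]]}}

```text
clock: 3.35
position: [454.3, -315.7, 30.6]
ee_rot: [1.0, -0.027, 0.0, 0.0]
contact_force: [0.6, -0.5, -0.7]
gripper_width: 84.7
grasp_force: 0.0
```

Emit:
{"api": "jog_arm", "payload": {"plan": [[85,[0,0,0.07],[0,0,0]],[40,[0,0,0.07],[0,0,0]],[40,[0,0,0.07],[0,0,0]],[40,[0,0,0.07],[0,0,0]],[40,[0,0,0.07],[0,0,0]],[40,[0,0,0.07],[0,0,0]],[40,[0,0,0.07],[0,0,0]],[40,[0,0,0.07],[0,0,0]]]}}

```text
clock: 4.35
position: [455.0, -317.1, 25.9]
ee_rot: [1.0, -0.028, 0.001, 0.0]
contact_force: [-0.4, 2.5, 5.7]
gripper_width: 43.5
grasp_force: 62.3
```

Emit:
{"api": "jog_arm", "payload": {"plan": [[40,[0,0,-0.3],[0,0,0]],[40,[0,0,-0.65],[0,0,0]],[40,[0,0,-1],[0,0,0]],[40,[0,0,-1],[0,0,0]]]}}

```text
clock: 4.85
position: [455.2, -317.5, 126.6]
ee_rot: [1.0, -0.028, 0.003, 0.001]
contact_force: [-0.3, 0.2, -4.4]
gripper_width: 43.2
grasp_force: 62.5
```

Emit:
{"api": "jog_arm", "payload": {"plan": [[40,[-0.1,-0.3,0],[0,0,-0.02]],[40,[-0.2,-0.65,0],[0,0,-0.04]],[40,[-0.3,-1,0],[0,0,-0.058]]]}}

```text
clock: 5.22
position: [427.4, -214.2, 122.1]
ee_rot: [1.0, 0.002, -0.002, -0.001]
contact_force: [0.4, -0.1, -3.3]
gripper_width: 43.7
grasp_force: 62.7
```

Emit:
{"api": "jog_arm", "payload": {"plan": [[40,[0,-0.3,0],[0,0,0]],[40,[0,-0.65,0],[0,0,0]],[40,[0,-1,0],[0,0,0]]]}}

```text
clock: 5.6
position: [427.2, -114.4, 122.4]
ee_rot: [1.0, 0.002, -0.002, -0.0]
contact_force: [-0.5, -0.1, -3.6]
gripper_width: 43.0
grasp_force: 62.7
```

Emit:
{"api": "jog_arm", "payload": {"plan": [[40,[0,-0.3,0],[0,0,0]],[40,[0,-0.65,0],[0,0,0]],[40,[0,-1,0],[0,0,0]]]}}

```text
clock: 5.98
position: [426.7, -14.8, 122.5]
ee_rot: [1.0, 0.002, -0.002, 0.0]
contact_force: [0.5, 0.6, -3.3]
gripper_width: 43.4
grasp_force: 62.7
```

Emit:
{"api": "jog_arm", "payload": {"plan": [[40,[0,-0.3,0],[0,0,0]],[40,[0,-0.65,0],[0,0,0]],[40,[0,-1,0],[0,0,0]]]}}

```text
clock: 6.35
position: [426.3, 84.9, 122.5]
ee_rot: [1.0, 0.002, -0.002, 0.001]
contact_force: [-0.1, 0.5, -4.1]
gripper_width: 43.3
grasp_force: 62.7
```

Emit:
{"api": "jog_arm", "payload": {"plan": [[40,[-0.03,-0.25,0],[0,0,0]],[40,[-0.05,-0.39,0],[0,0,0]],[40,[-0.05,-0.39,0],[0,0,0]],[40,[-0.05,-0.39,0],[0,0,0]]]}}

```text
clock: 6.85
position: [422.3, 122.7, 123.7]
ee_rot: [1.0, 0.002, -0.001, 0.0]
contact_force: [-0.6, -0.1, -4.0]
gripper_width: 43.4
grasp_force: 62.7
```

Run:
```python
from h import *
t=grab('top')['img'];s=grab('side')['img']
a=cv2.resize(t[150:270,230:330],None,fx=4.8,fy=4.8,interpolation=2);b=cv2.resize(s[160:270,260:380],None,fx=2.6,fy=2.6,interpolation=2)
c=np.zeros((576,800,3),np.uint8);c[:a.shape[0],:480]=a;c[:b.shape[0],480:480+b.shape[1]]=b
cv2.imwrite('pics/c3.png',c[:,:,::-1]);s=read_state();print(s['position'],s['contact_force'],s['ee_rot'])
```

```text
[422.57021609 122.6871315  124.05474558] [-0.95253184  0.09174563 -4.8031275 ] [ 9.99998062e-01  1.92506985e-03 -3.50793410e-04  2.17019918e-04]
```

View pics/c3.png

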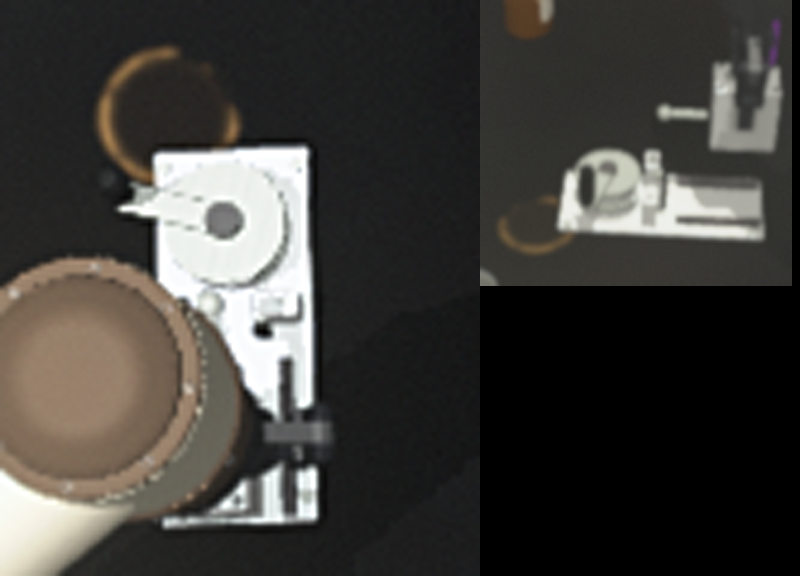

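The module hangs upright in the grip, and the ball shows in both views: top crop (209,303), side crop (664,112). I'll triangulate the ball and compare it with the dock, seen by the same cameras.

```bash
cat > m3.py <<'E'
from h import *
t,s=load('top'),load('side')
ut=[[230+(209.5)/4.8-.5,150+(303.5)/4.8-.5]]; us=[[260+(184.5)/2.6-.5,160+112.5/2.6-.5]]
def tri(a,b):
    o1,r1=ray(t,a);o2,r2=ray(s,b);r1,r2=r1[0],r2[0]
    k=np.linalg.lstsq(np.c_[r1,-r2],o2-o1,rcond=None)[0];p,q=o1+k[0]*r1,o2+k[1]*r2;return (p+q)/2,p-q
for z in(118,122,126):print('ball top plane',plane(t,ut,z)[0],'side',plane(s,us,z)[0])
print('tri',tri(ut,us))
S=lambda l:[[260+(x-480+.5)/2.6-.5,160+(y+.5)/2.6-.5] for x,y in l]
T=lambda l:[[230+(x+.5)/4.8-.5,150+(y+.5)/4.8-.5] for x,y in l]
print('plate side',plane(s,S([(568,171),(558,229),(763,240),(760,180)]),5).round(1).tolist())
print('plate top',plane(t,T([(153,153),(308,147),(318,520),(164,527)]),5).round(1).tolist())
print('hub top',plane(t,T([(224,220)]),54),'hub side',plane(s,S([(607,168)]),54))
# module side face/bottom from side depth
P=cloud(s);g=s['img'];m=(abs(P[...,0]-422)<40)&(abs(P[...,1]-122)<40)&(P[...,2]>80);q=P[m]
print('side pts z',np.percentile(q[:,2],[1,50,99]),'x',np.percentile(q[q[:,2]<140][:,0],[2,98]))
E
python3 m3.py
```

```text
ball top plane [497.16530385 123.92549681 118.        ] side [495.83474329 117.04947658 118.        ]
ball top plane [496.5919303  123.42290076 122.        ] side [495.768399   122.07539321 122.        ]
ball top plane [496.01855675 122.92030471 126.        ] side [495.70205472 127.10130983 126.        ]
tri (array([496.09278949, 123.31572547, 123.05702576]), array([ 0.6823529 , -0.06257974,  0.08994769]))
plate side [[596.2, 84.8, 5.0], [595.9, 171.1, 5.0], [391.9, 170.3, 5.0], [391.3, 82.7, 5.0]]
plate top [[598.1, 168.3, 5.0], [598.5, 82.3, 5.0], [393.7, 80.7, 5.0], [392.1, 164.0, 5.0]]
hub top [[550.31552279 123.50488057  54.        ]] hub side [[550.09870117 130.90636549  54.        ]]
side pts z [103.71457331 327.91178999 483.57008974] x [391.62348001 456.28753518]
```

Emit:
{"api": "jog_arm", "payload": {"plan": [[40,[0,0,0.3],[0,0,-0.004]],[40,[0,0,0.6],[0,0,-0.004]],[40,[0,0,0.78],[0,0,-0.004]],[40,[0,0,0.78],[0,0,-0.004]],[40,[0,0,0.78],[0,0,-0.004]]]}}

```text
clock: 7.58
position: [423.6, 123.7, 47.0]
ee_rot: [1.0, 0.005, 0.001, -0.0]
contact_force: [0.0, -0.3, -4.3]
gripper_width: 43.1
grasp_force: 62.4
```

Emit:
{"api": "jog_arm", "payload": {"plan": [[40,[0,0,0.02],[0,0,0]],[40,[0,0,0.04],[0,0,0]],[40,[0,0,0.06],[0,0,0]],[40,[0,0,0.06],[0,0,0]],[40,[0,0,0.06],[0,0,0]]]}}

```text
clock: 8.2
position: [422.8, 123.6, 40.3]
ee_rot: [1.0, 0.005, 0.0, 0.0]
contact_force: [0.3, -0.6, -3.7]
gripper_width: 43.2
grasp_force: 62.4
```

Emit:
{"api": "jog_arm", "payload": {"plan": [[40,[0,0,0.02],[0,0,0]],[40,[0,0,0.04],[0,0,0]],[40,[0,0,0.04],[0,0,0]],[40,[0,0,0.04],[0,0,0]]]}}

```text
clock: 8.7
position: [422.9, 123.5, 36.3]
ee_rot: [1.0, 0.005, 0.0, 0.0]
contact_force: [0.2, 0.3, -4.1]
gripper_width: 43.7
grasp_force: 62.4
```

Emit:
{"api": "jog_arm", "payload": {"plan": [[40,[0,0,0.02],[0,0,0]],[40,[0,0,0.03],[0,0,0]],[40,[0,0,0.03],[0,0,0]],[40,[0,0,0.03],[0,0,0]]]}}

```text
clock: 9.2
position: [422.9, 123.6, 33.3]
ee_rot: [1.0, 0.005, 0.0, -0.0]
contact_force: [-0.1, -0.5, -3.7]
gripper_width: 43.3
grasp_force: 62.4
```

Emit:
{"api": "jog_arm", "payload": {"plan": [[40,[0,0,0.01],[0,0,0]],[40,[0,0,0.02],[0,0,0]],[40,[0,0,0.02],[0,0,0]],[40,[0,0,0.02],[0,0,0]]]}}

```text
clock: 9.7
position: [422.8, 123.5, 31.3]
ee_rot: [1.0, 0.005, -0.0, 0.0]
contact_force: [0.5, -0.8, -4.2]
gripper_width: 43.4
grasp_force: 62.4
```

Emit:
{"api": "jog_arm", "payload": {"plan": [[40,[0,0,0.005],[0,0,0]],[40,[0,0,0.005],[0,0,0]],[40,[0,0,0.005],[0,0,0]]]}}

```text
clock: 10.07
position: [422.9, 123.6, 31.0]
ee_rot: [1.0, 0.005, 0.0, -0.0]
contact_force: [-0.3, 1.1, -0.8]
gripper_width: 43.6
grasp_force: 62.9
```

Emit:
{"api": "jog_arm", "payload": {"plan": [[40,[0.04,0,0],[0,0,0]],[40,[0.08,0,0],[0,0,0]],[40,[0.12,0,0],[0,0,0]],[40,[0.16,0,0],[0,0,0]],[40,[0.2,0,0],[0,0,0]],[40,[0.24,0,0],[0,0,0]],[40,[0.24,0,0],[0,0,0]],[40,[0.24,0,0],[0,0,0]]]}}

```text
clock: 11.08
position: [447.7, 124.0, 30.9]
ee_rot: [1.0, 0.005, 0.001, -0.0]
contact_force: [1.4, -2.0, -1.3]
gripper_width: 43.6
grasp_force: 63.1
```

Emit:
{"api": "jog_arm", "payload": {"plan": [[40,[0.01,0,0],[0,0,0]],[40,[0.02,0,0],[0,0,0]],[40,[0.02,0,0],[0,0,0]],[40,[0.02,0,0],[0,0,0]]]}}

```text
clock: 11.58
position: [448.5, 123.7, 30.9]
ee_rot: [1.0, 0.005, -0.0, 0.0]
contact_force: [-3.8, 0.8, 5.2]
gripper_width: 43.5
grasp_force: 63.4
```

Emit:
{"api": "jog_arm", "payload": {"plan": [[40,[0.01,0,0],[0,0,0]],[40,[0.02,0,0],[0,0,0]],[40,[0.02,0,0],[0,0,0]],[40,[0.02,0,0],[0,0,0]]]}}

```text
clock: 12.08
position: [450.4, 123.5, 30.9]
ee_rot: [1.0, 0.005, -0.0, 0.0]
contact_force: [-3.7, 0.3, 6.0]
gripper_width: 43.8
grasp_force: 63.5
```

Run:
```python
from h import *
for i in range(3):
    t=grab('top');s=read_state();print(s['position'].round(2),s['contact_force'].round(1),s['wrist_torque'].round(2))
s_=grab('side')['img'];t=t['img']
a=cv2.resize(t[180:230,255:305],None,fx=8,fy=8,interpolation=2);b=cv2.resize(s_[195:260,290:355],None,fx=6,fy=6,interpolation=2)
c=np.zeros((400,790,3),np.uint8);c[:,:400]=a;c[:390,400:]=b
cv2.imwrite('pics/c4.png',c[:,:,::-1])
```

```text
[450.41 123.53  30.93] [-3.1 -0.3  5.3] [0.05 0.87 0.02]
[450.41 123.53  30.93] [-2.4  0.2  5.5] [-0.    0.77  0.01]
[450.39 123.51  30.92] [-3.4  0.8  5.4] [ 0.02  0.85 -0.01]
```

View pics/c4.png

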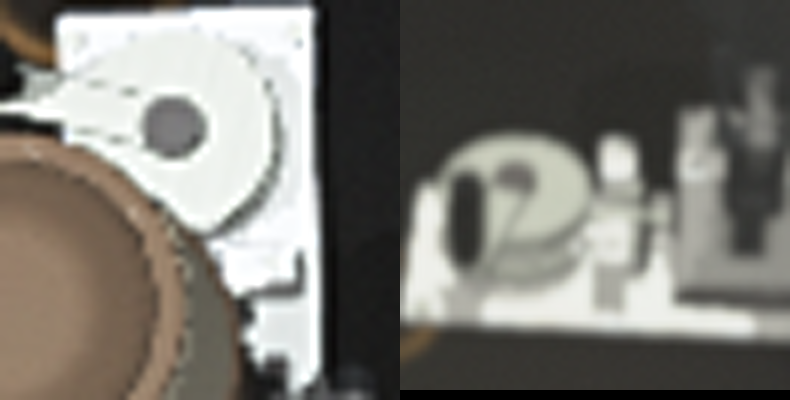

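The side crop shows the module sliding between the rails, with the stud passing between the blocks toward the rim at about (600,215). The drag is a steady 3 N or so, so I'll continue in small steps.

Emit:
{"api": "jog_arm", "payload": {"plan": [[40,[0.01,0,0],[0,0,0]],[40,[0.02,0,0],[0,0,0]],[40,[0.02,0,0],[0,0,0]],[40,[0.02,0,0],[0,0,0]]]}}

```text
clock: 12.78
position: [452.3, 123.5, 30.9]
ee_rot: [1.0, 0.005, -0.0, 0.0]
contact_force: [-3.1, -0.0, 5.2]
gripper_width: 43.4
grasp_force: 63.8
```

Emit:
{"api": "jog_arm", "payload": {"plan": [[40,[0.01,0,0],[0,0,0]],[40,[0.01,0,0],[0,0,0]],[40,[0.01,0,0],[0,0,0]]]}}

```text
clock: 13.15
position: [453.3, 123.4, 30.9]
ee_rot: [1.0, 0.005, -0.0, 0.0]
contact_force: [-3.8, -0.0, 6.1]
gripper_width: 43.3
grasp_force: 63.8
```

Emit:
{"api": "jog_arm", "payload": {"plan": [[40,[0.01,0,0],[0,0,0]],[40,[0.01,0,0],[0,0,0]],[40,[0.01,0,0],[0,0,0]]]}}

```text
clock: 13.52
position: [454.3, 123.4, 30.9]
ee_rot: [1.0, 0.005, -0.0, 0.0]
contact_force: [-3.2, -0.5, 5.8]
gripper_width: 43.4
grasp_force: 63.8
```

Emit:
{"api": "jog_arm", "payload": {"plan": [[40,[0.01,0,0],[0,0,0]],[40,[0.01,0,0],[0,0,0]],[40,[0.01,0,0],[0,0,0]]]}}

```text
clock: 13.9
position: [455.3, 123.4, 30.9]
ee_rot: [1.0, 0.005, -0.001, 0.0]
contact_force: [-2.9, -1.3, 6.2]
gripper_width: 43.4
grasp_force: 63.8
```

Emit:
{"api": "jog_arm", "payload": {"plan": [[40,[0.005,0,0],[0,0,0]],[40,[0.005,0,0],[0,0,0]],[40,[0.005,0,0],[0,0,0]]]}}

```text
clock: 14.28
position: [455.7, 123.4, 30.9]
ee_rot: [1.0, 0.005, -0.001, 0.0]
contact_force: [-4.3, 0.7, 6.8]
gripper_width: 43.3
grasp_force: 63.8
```

Emit:
{"api": "jog_arm", "payload": {"plan": [[40,[0.005,0,0],[0,0,0]],[40,[0.005,0,0],[0,0,0]],[40,[0.005,0,0],[0,0,0]]]}}

```text
clock: 14.65
position: [456.2, 123.4, 31.0]
ee_rot: [1.0, 0.005, -0.001, 0.0]
contact_force: [-4.2, -1.3, 6.4]
gripper_width: 43.5
grasp_force: 63.8
```

Emit:
{"api": "jog_arm", "payload": {"plan": [[40,[0.005,0,0],[0,0,0]],[40,[0.005,0,0],[0,0,0]],[40,[0.005,0,0],[0,0,0]]]}}

```text
clock: 15.02
position: [456.7, 123.5, 30.9]
ee_rot: [1.0, 0.005, -0.001, 0.0]
contact_force: [-4.2, -0.1, 6.1]
gripper_width: 43.7
grasp_force: 63.8
```

Emit:
{"api": "jog_arm", "payload": {"plan": [[40,[0.005,0,0],[0,0,0]],[40,[0.005,0,0],[0,0,0]],[40,[0.005,0,0],[0,0,0]]]}}

```text
clock: 15.4
position: [457.2, 123.4, 30.9]
ee_rot: [1.0, 0.005, -0.001, 0.0]
contact_force: [-3.9, -0.4, 5.9]
gripper_width: 43.3
grasp_force: 63.8
```

Emit:
{"api": "jog_arm", "payload": {"plan": [[40,[0.005,0,0],[0,0,0]],[40,[0.005,0,0],[0,0,0]],[40,[0.005,0,0],[0,0,0]]]}}

```text
clock: 15.78
position: [457.7, 123.4, 30.9]
ee_rot: [1.0, 0.005, -0.001, 0.0]
contact_force: [-3.8, -0.6, 5.7]
gripper_width: 43.4
grasp_force: 63.8
```

Emit:
{"api": "jog_arm", "payload": {"plan": [[40,[0.005,0,0],[0,0,0]],[40,[0.005,0,0],[0,0,0]],[40,[0.005,0,0],[0,0,0]]]}}

```text
clock: 16.15
position: [458.2, 123.4, 30.9]
ee_rot: [1.0, 0.005, -0.001, 0.0]
contact_force: [-3.7, 0.5, 7.1]
gripper_width: 43.1
grasp_force: 63.8
```

Emit:
{"api": "jog_arm", "payload": {"plan": [[40,[0.005,0,0],[0,0,0]],[40,[0.005,0,0],[0,0,0]],[40,[0.005,0,0],[0,0,0]]]}}

```text
clock: 16.52
position: [458.4, 123.4, 31.0]
ee_rot: [1.0, 0.005, -0.001, 0.0]
contact_force: [-5.1, 1.4, 7.3]
gripper_width: 43.4
grasp_force: 63.9
```

Emit:
{"api": "jog_arm", "payload": {"plan": [[40,[0.005,0,0],[0,0,0]],[40,[0.005,0,0],[0,0,0]],[40,[0.005,0,0],[0,0,0]]]}}

```text
clock: 16.9
position: [458.6, 123.4, 31.0]
ee_rot: [1.0, 0.005, -0.001, 0.001]
contact_force: [-6.1, 0.4, 8.3]
gripper_width: 43.2
grasp_force: 64.0
```

Run:
```python
from h import *
f=[];s_=grab('side')['img']
for i in range(4):
    s=read_state();f.append(s['contact_force']);grab('top')
print(np.mean(f,0).round(1),s['position'])
b=cv2.resize(s_[195:260,290:370],None,fx=9,fy=9,interpolation=2)
cv2.imwrite('pics/c5.png',b[:,:,::-1])
```

```text
[-5.8  0.6  8.2] [458.57280464 123.39592646  30.98840173]
```

View pics/c5.png

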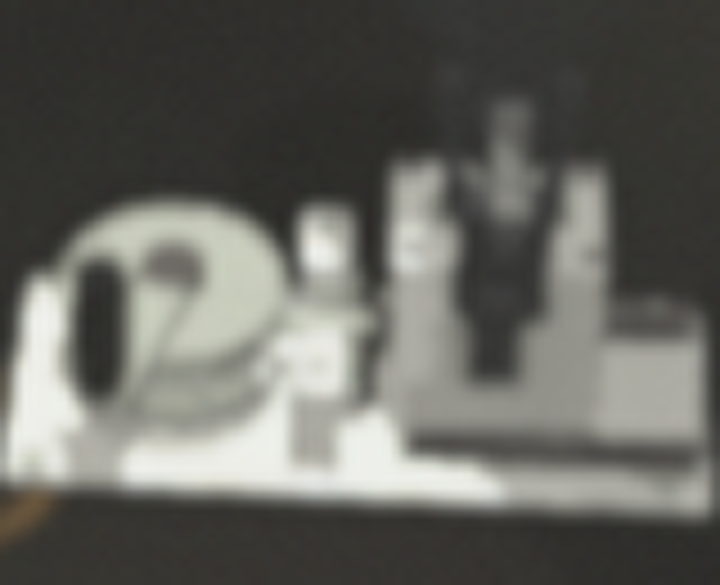

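The side view shows the module up against the blocks, with the stud in the rim. Resistance is rising and the arm now lags its command, so I'll take one more small step to confirm it has bottomed.

Emit:
{"api": "jog_arm", "payload": {"plan": [[40,[0.005,0,0],[0,0,0]],[40,[0.005,0,0],[0,0,0]],[40,[0.005,0,0],[0,0,0]]]}}

```text
clock: 17.52
position: [458.6, 123.4, 31.0]
ee_rot: [1.0, 0.005, -0.001, 0.001]
contact_force: [-7.1, 1.6, 8.9]
gripper_width: 43.3
grasp_force: 64.2
```

The module is home: motion stopped at 458.6 with about 4 N above the drag. I'll relax the push, release it, lift away and look at the knob.

Emit:
{"api": "jog_arm", "payload": {"plan": [[40,[-0.006,0,0],[0,0,0]],[40,[-0.01,0,0],[0,0,0]],[40,[-0.01,0,0],[0,0,0]],[85,[-0.01,0,0],[0,0,0]],[85,[-0.01,0,0],[0,0,0]],[85,[-0.01,0,0],[0,0,0]],[85,[-0.01,0,0],[0,0,0]],[85,[-0.01,0,0],[0,0,0]]]}}

```text
clock: 18.52
position: [459.4, 123.9, 30.8]
ee_rot: [1.0, 0.005, 0.0, 0.0]
contact_force: [0.2, -0.2, -0.2]
gripper_width: 85.0
grasp_force: 0.0
```

Emit:
{"api": "jog_arm", "payload": {"plan": [[85,[0,0,-0.3],[0,0,0]],[85,[0,0,-0.65],[0,0,0]],[85,[0,0,-1],[0,0,0]]]}}

```text
clock: 18.9
position: [459.1, 123.8, 131.8]
ee_rot: [1.0, 0.005, -0.0, 0.0]
contact_force: [0.2, 0.2, 0.1]
gripper_width: 85.2
grasp_force: 0.0
```

Emit:
{"api": "jog_arm", "payload": {"plan": [[40,[-0.2,0.5,-0.1],[0,0,-0.15]],[40,[-0.4,1,-0.2],[0,0,-0.3]],[30,[-0.4,1,-0.2],[0,0,-0.3]]]}}

```text
clock: 19.27
position: [418.7, 21.3, 151.5]
ee_rot: [0.987, 0.16, 0.0, -0.0]
contact_force: [-0.1, 0.6, 0.1]
gripper_width: 31.5
grasp_force: 0.0
```

Run:
```python
from h import *
t=grab('top');s=grab('side');st=read_state();print(st['position'].round(1),st['ee_rot'].round(3),st['joints'].round(3))
a=cv2.resize(t['img'][160:270,235:325],None,fx=5,fy=5,interpolation=2);b=cv2.resize(s['img'][190:265,280:370],None,fx=3.8,fy=3.8,interpolation=2)
c=np.zeros((550,800,3),np.uint8);c[:,:450]=a;c[:285,450:450+342]=b
cv2.imwrite('pics/c6.png',c[:,:,::-1])
for n,d in(('top',t),('side',s)):
    P=cloud(d);m=(P[...,2]>60)&(P[...,2]<105)&(abs(P[...,0]-565)<35)&(abs(P[...,1]-178)<30);q=P[m];print(n,len(q),q.mean(0).round(1),np.percentile(q,[5,95],axis=0).round(1).tolist())
    m=(P[...,2]>70)&(P[...,2]<95)&(abs(P[...,0]-455)<45)&(abs(P[...,1]-123)<35)&(d['img'].min(2)>100);q=P[m];print('mod',cv2.minAreaRect(q[:,:2].astype(np.float32)) if len(q) else 0,np.median(q[:,2]))
```

```text
[420.4  23.3 151.2] [ 0.987  0.16   0.001 -0.   ] [ 0.445  0.119 -0.583  0.    -0.867  1.448]
top 51 [564.3 176.   88.6] [[558.8, 170.4, 66.3], [571.4, 183.2, 100.8]]
mod ((483.9188232421875, 134.4403533935547), (11.743818283081055, 27.45842742919922), 25.015735626220703) 77.02418487480179
side 77 [564.8 183.   80.4] [[558.9, 178.0, 62.3], [571.5, 186.7, 95.2]]
mod ((455.749267578125, 125.49266052246094), (46.17682647705078, 59.561893463134766), 89.98867797851562) 74.32383305303983
```

View pics/c6.png

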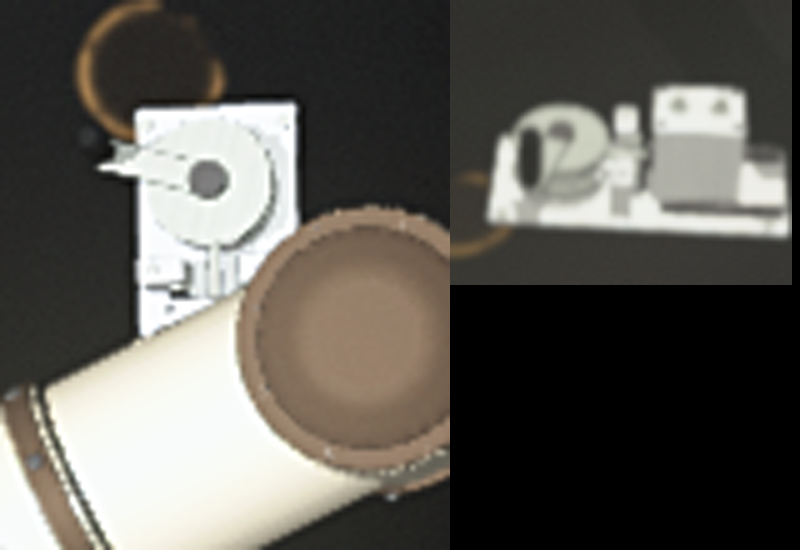

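The stud is in the cam mouth, at top crop (215,265), and the lever is still open. The knob is at about (564.5,178). I'll straddle it with the tool's y axis along its circle.

Emit:
{"api": "jog_arm", "payload": {"plan": [[30,[0.33,-0.17,0],[0,0,-0.16]],[30,[0.66,-0.34,0],[0,0,-0.32]],[30,[1,-0.5,0],[0,0,-0.48]]]}}

```text
clock: 19.75
position: [500.4, 104.7, 150.3]
ee_rot: [0.915, 0.404, -0.0, 0.0]
contact_force: [0.2, -0.7, 0.0]
gripper_width: 30.0
grasp_force: 0.0
```

Emit:
{"api": "jog_arm", "payload": {"plan": [[30,[0.33,-0.01,0],[0,0,-0.16]],[30,[0.66,-0.03,0],[0,0,-0.32]],[30,[0.998,-0.04,0],[0,0,-0.484]],[30,[0.998,-0.04,0],[0,0,-0.484]],[30,[0.998,-0.04,0],[0,0,-0.484]]]}}

```text
clock: 20.38
position: [563.4, 179.3, 149.8]
ee_rot: [0.786, 0.618, -0.001, -0.0]
contact_force: [0.2, -0.4, -0.5]
gripper_width: 30.0
grasp_force: 0.0
```

Run:
```python
from h import *
s=grab('side');st=read_state();R=st['ee_rot'];p=st['position'];print(p.round(1),'psi',2*np.arctan2(R[1],R[0]),st['joints'].round(2),st['contact_force'].round(1))
b=cv2.resize(s['img'][150:260,270:370],None,fx=5,fy=5,interpolation=2);cv2.imwrite('pics/c7.png',b[:,:,::-1])
psi=2*np.arctan2(R[1],R[0]);e=np.array([564.5,178])-p[:2];print('tool dx,dy',e@[np.cos(psi),np.sin(psi)],e@[np.sin(psi),-np.cos(psi)])
```

```text
[563.3 178.9 150.1] psi 1.3323245024495667 [ 0.58  0.4  -0.19 -0.   -0.99  2.32] [-0.3  0.7  0.4]
tool dx,dy -0.5344822248082025 1.4120898631496792
```

View pics/c7.png

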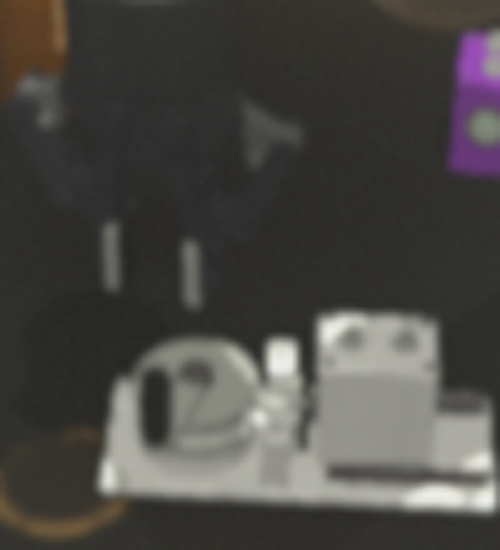

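The side view shows the fingers at crop columns 112 and 192, straddling the knob at 155. I'll descend over it.

Emit:
{"api": "jog_arm", "payload": {"plan": [[30,[0,0.005,0.3],[0,0,0]],[30,[0,0.005,0.45],[0,0,0]],[30,[0,0.005,0.55],[0,0,0]],[30,[0,0.005,0.65],[0,0,0]],[30,[0,0.005,0.65],[0,0,0]]]}}

```text
clock: 21.05
position: [564.1, 178.4, 85.3]
ee_rot: [0.786, 0.618, -0.001, -0.0]
contact_force: [0.1, 0.1, -0.8]
gripper_width: 30.4
grasp_force: 0.0
```

Emit:
{"api": "jog_arm", "payload": {"plan": [[30,[0,0,0.1],[0,0,0]],[30,[0,0,0.2],[0,0,0]],[30,[0,0,0.26],[0,0,0]],[30,[0,0,0.26],[0,0,0]]]}}

```text
clock: 21.55
position: [564.0, 178.4, 59.1]
ee_rot: [0.786, 0.618, -0.001, -0.0]
contact_force: [-0.7, -0.5, -0.4]
gripper_width: 30.4
grasp_force: 0.0
```

Emit:
{"api": "jog_arm", "payload": {"plan": [[30,[-0.003,0.055,0],[0,0,0.0955]],[30,[-0.011,0.109,0],[0,0,0.191]],[30,[-0.025,0.163,0],[0,0,0.2865]],[30,[-0.043,0.214,0],[0,0,0.382]],[30,[-0.067,0.264,0],[0,0,0.4775]],[30,[-0.096,0.311,0],[0,0,0.573]],[30,[-0.129,0.354,0],[0,0,0.668]],[30,[-0.167,0.395,0],[0,0,0.764]]]}}

```text
clock: 22.55
position: [598.9, 153.5, 60.1]
ee_rot: [0.965, 0.262, 0.0, -0.0]
contact_force: [-1.9, 1.5, 0.8]
gripper_width: 30.1
grasp_force: 0.9
```

```bash
cat > f.py <<'E'
from h import *
F=[]
for i in range(6): grab('side'); st=read_state(); F.append(st['contact_force'])
f=np.mean(F,0);R=st['ee_rot'];psi=2*np.arctan2(R[1],R[0]);p=st['position']
r=p[:2]-[551,124.2]
print('clock',st['clock'],p.round(1),'psi',psi.round(3),'r',np.hypot(*r).round(1),'ang',np.arctan2(r[1],r[0]).round(3),'Frad',(f[:2]@[np.cos(psi),np.sin(psi)]).round(2),'Ftan',(f[:2]@[np.sin(psi),-np.cos(psi)]).round(2),'Fz',f[2].round(1),'std',np.std(F,0).round(2))
E
python3 f.py
```

```text
clock 22.85 [598.8 153.2  59.9] psi 0.534 r 55.9 ang 0.545 Frad 0.11 Ftan 0.03 Fz 0.0 std [0.39 0.48 0.44]
```

Emit:
{"api": "jog_arm", "payload": {"plan": [[30,[-0.001,0.0275,0],[0,0,0.048]],[30,[-0.003,0.055,0],[0,0,0.0955]],[30,[-0.006,0.082,0],[0,0,0.143]],[30,[-0.011,0.109,0],[0,0,0.191]]]}}

```text
clock: 23.35
position: [603.3, 143.5, 59.9]
ee_rot: [0.986, 0.165, 0.0, -0.0]
contact_force: [-2.0, 1.1, 0.9]
gripper_width: 29.6
grasp_force: 0.7
```

Emit:
{"api": "jog_arm", "payload": {"plan": [[30,[-0.001,0.0275,0],[0,0,0.048]],[30,[-0.003,0.055,0],[0,0,0.0955]],[30,[-0.006,0.082,0],[0,0,0.143]],[30,[-0.011,0.109,0],[0,0,0.191]]]}}

```text
clock: 23.85
position: [605.9, 133.0, 60.0]
ee_rot: [0.998, 0.066, 0.0, -0.0]
contact_force: [0.4, 0.6, 0.2]
gripper_width: 30.2
grasp_force: 0.8
```

Emit:
{"api": "jog_arm", "payload": {"plan": [[30,[-0.001,0.0275,0],[0,0,0.048]],[30,[-0.003,0.055,0],[0,0,0.0955]]]}}

```text
clock: 24.1
position: [606.4, 127.5, 59.9]
ee_rot: [1.0, 0.016, 0.0, -0.0]
contact_force: [-0.8, 1.9, -0.1]
gripper_width: 30.0
grasp_force: 0.8
```

```bash
python3 f.py
```

```text
clock 24.4 [606.5 127.3  59.9] psi 0.034 r 55.6 ang 0.055 Frad -0.09 Ftan -0.87 Fz -0.2 std [0.25 0.46 0.46]
```

Emit:
{"api": "jog_arm", "payload": {"plan": [[30,[-0.001,0.0275,0],[0,0,0.048]],[30,[-0.003,0.055,0],[0,0,0.0955]]]}}

```text
clock: 24.65
position: [606.4, 121.9, 59.9]
ee_rot: [0.999, -0.034, 0.0, -0.0]
contact_force: [-0.3, 1.3, 0.8]
gripper_width: 30.0
grasp_force: 0.8
```

```bash
python3 f.py
```

```text
clock 24.95 [606.4 121.6  59.9] psi -0.066 r 55.5 ang -0.047 Frad 0.3 Ftan -0.63 Fz -0.5 std [0.36 0.47 0.38]
```

Emit:
{"api": "jog_arm", "payload": {"plan": [[30,[-0.001,0.0275,0],[0,0,0.048]],[30,[-0.003,0.055,0],[0,0,0.0955]]]}}

```text
clock: 25.2
position: [605.8, 116.4, 59.9]
ee_rot: [0.996, -0.084, 0.0, -0.0]
contact_force: [0.8, 2.9, 0.3]
gripper_width: 29.8
grasp_force: 0.9
```

```bash
python3 f.py
```

```text
clock 25.5 [605.7 116.1  59.9] psi -0.166 r 55.3 ang -0.147 Frad 0.37 Ftan -1.14 Fz -0.2 std [0.46 0.33 0.3 ]
```

Emit:
{"api": "jog_arm", "payload": {"plan": [[30,[-0.001,0.0275,0],[0,0,0.048]],[30,[-0.003,0.055,0],[0,0,0.0955]]]}}

```text
clock: 25.75
position: [604.5, 111.1, 59.9]
ee_rot: [0.991, -0.134, 0.0, -0.0]
contact_force: [0.0, 1.9, -0.3]
gripper_width: 30.5
grasp_force: 1.2
```

```bash
python3 f.py
```

```text
clock 26.05 [604.5 110.8  59.9] psi -0.266 r 55.2 ang -0.246 Frad 1.0 Ftan -1.29 Fz 0.2 std [0.47 0.61 0.33]
```

Emit:
{"api": "jog_arm", "payload": {"plan": [[30,[-0.001,0.0275,0],[0,0,0.048]],[30,[-0.003,0.055,0],[0,0,0.0955]]]}}

```text
clock: 26.3
position: [602.9, 105.8, 59.9]
ee_rot: [0.983, -0.183, 0.0, -0.0]
contact_force: [1.3, 1.8, 1.6]
gripper_width: 30.0
grasp_force: 1.2
```

```bash
python3 f.py
```

```text
clock 26.6 [602.8 105.5  59.9] psi -0.367 r 55.1 ang -0.347 Frad 1.45 Ftan -1.66 Fz -0.0 std [0.46 0.42 0.29]
```

Emit:
{"api": "jog_arm", "payload": {"plan": [[30,[-0.001,0.0275,0],[0,0,0.048]],[30,[-0.003,0.055,0],[0,0,0.0955]]]}}

```text
clock: 26.85
position: [600.7, 100.7, 59.9]
ee_rot: [0.973, -0.232, 0.0, -0.0]
contact_force: [1.7, 1.4, -0.5]
gripper_width: 30.1
grasp_force: 1.3
```

```bash
python3 f.py
```

```text
clock 27.15 [600.5 100.4  59.9] psi -0.466 r 54.9 ang -0.448 Frad 1.24 Ftan -1.74 Fz -0.2 std [0.6  0.43 0.31]
```

Emit:
{"api": "jog_arm", "payload": {"plan": [[30,[-0.001,0.0275,0],[0,0,0.048]],[30,[-0.001,0.0275,0],[0,0,0.048]]]}}

```text
clock: 27.4
position: [599.1, 98.0, 59.9]
ee_rot: [0.967, -0.255, 0.0, -0.0]
contact_force: [1.9, 1.3, -0.9]
gripper_width: 29.8
grasp_force: 0.9
```

```bash
python3 f.py
```

```text
clock 27.7 [599.1  98.   59.9] psi -0.517 r 54.8 ang -0.498 Frad 1.15 Ftan -1.94 Fz 0.3 std [0.16 0.66 0.6 ]
```

Emit:
{"api": "jog_arm", "payload": {"plan": [[30,[-0.001,0.0275,0],[0,0,0.048]],[30,[-0.003,0.055,0],[0,0,0.0955]]]}}

```text
clock: 27.95
position: [596.3, 93.7, 59.9]
ee_rot: [0.953, -0.304, 0.0, -0.0]
contact_force: [1.9, 1.7, 0.2]
gripper_width: 30.2
grasp_force: 1.5
```

```bash
python3 f.py
```

```text
clock 28.25 [596.1  93.4  59.9] psi -0.617 r 54.6 ang -0.6 Frad 1.68 Ftan -1.76 Fz 0.1 std [0.63 0.21 0.61]
```

Emit:
{"api": "jog_arm", "payload": {"plan": [[30,[-0.001,0.0275,0],[0,0,0.048]],[30,[-0.001,0.0275,0],[0,0,0.048]]]}}

```text
clock: 28.5
position: [594.5, 91.2, 59.9]
ee_rot: [0.945, -0.327, 0.0, -0.0]
contact_force: [2.4, 0.7, -0.2]
gripper_width: 29.9
grasp_force: 1.1
```

```bash
python3 f.py
```

```text
clock 28.8 [594.5  91.2  59.9] psi -0.667 r 54.6 ang -0.649 Frad 1.56 Ftan -2.26 Fz 0.7 std [0.22 0.46 0.83]
```

Emit:
{"api": "jog_arm", "payload": {"plan": [[30,[-0.001,0.0275,0],[0,0,0.048]],[30,[-0.001,0.0275,0],[0,0,0.048]]]}}

```text
clock: 29.05
position: [592.7, 89.1, 59.9]
ee_rot: [0.936, -0.351, 0.0, -0.0]
contact_force: [2.0, 1.2, -0.1]
gripper_width: 30.3
grasp_force: 1.2
```

```bash
python3 f.py
```

```text
clock 29.35 [592.7  89.1  59.9] psi -0.718 r 54.5 ang -0.699 Frad 1.54 Ftan -2.31 Fz 0.8 std [0.24 0.59 0.52]
```

Emit:
{"api": "jog_arm", "payload": {"plan": [[30,[-0.001,0.0275,0],[0,0,0.048]],[30,[-0.001,0.0275,0],[0,0,0.048]]]}}

```text
clock: 29.6
position: [590.9, 87.1, 59.9]
ee_rot: [0.927, -0.374, 0.0, -0.0]
contact_force: [2.5, 0.6, -0.2]
gripper_width: 29.9
grasp_force: 1.4
```

```bash
python3 f.py
```

```text
clock 29.9 [590.9  87.1  59.9] psi -0.768 r 54.5 ang -0.75 Frad 1.98 Ftan -3.11 Fz 0.4 std [0.47 0.58 0.6 ]
```

Emit:
{"api": "jog_arm", "payload": {"plan": [[30,[-0.001,0.0275,0],[0,0,0.048]],[30,[-0.001,0.0275,0],[0,0,0.048]]]}}

```text
clock: 30.15
position: [588.9, 85.2, 59.9]
ee_rot: [0.918, -0.398, 0.0, -0.0]
contact_force: [3.8, 0.5, 1.0]
gripper_width: 30.1
grasp_force: 1.6
```

```bash
python3 f.py
python3 - <<'E'
from h import *
d=load('side');P=cloud(d)
m=(P[...,2]>30)&(P[...,2]<95)&(abs(P[...,0]-455)<45)&(abs(P[...,1]-123)<35)&(d['img'].min(2)>90);q=P[m];print('mod',cv2.minAreaRect(q[:,:2].astype(np.float32)),np.percentile(q[:,0],[2,50,98]))
E
```

```text
clock 30.45 [588.8  85.2  59.9] psi -0.818 r 54.3 ang -0.801 Frad 2.61 Ftan -3.13 Fz 0.4 std [0.54 0.38 0.52]
mod ((463.17877197265625, 126.02806854248047), (72.220458984375, 47.20167541503906), 2.53855037689209) [428.99457884 459.31895088 495.95937418]
```

Emit:
{"api": "jog_arm", "payload": {"plan": [[30,[0.004,0.0275,0],[0,0,0.048]],[30,[0.004,0.0275,0],[0,0,0.048]]]}}

```text
clock: 30.7
position: [586.7, 83.1, 59.8]
ee_rot: [0.907, -0.421, -0.0, 0.0]
contact_force: [1.9, 1.7, 0.1]
gripper_width: 30.2
grasp_force: 1.4
```

```bash
python3 f.py
```

```text
clock 31.0 [586.7  83.1  59.8] psi -0.868 r 54.5 ang -0.856 Frad 0.07 Ftan -2.63 Fz 2.0 std [0.68 0.26 0.2 ]
```

Emit:
{"api": "jog_arm", "payload": {"plan": [[30,[0.004,0.0275,0],[0,0,0.048]],[30,[0.004,0.0275,0],[0,0,0.048]]]}}

```text
clock: 31.25
position: [584.8, 81.1, 59.7]
ee_rot: [0.896, -0.443, -0.0, 0.0]
contact_force: [1.7, 2.5, 1.0]
gripper_width: 30.4
grasp_force: 1.3
```

```bash
python3 f.py
```

```text
clock 31.55 [584.9  80.9  59.6] psi -0.919 r 55.0 ang -0.907 Frad -1.46 Ftan -2.75 Fz 0.9 std [0.38 0.31 0.39]
```

Emit:
{"api": "jog_arm", "payload": {"plan": [[30,[-0.001,0.0275,0],[0,0,0.048]],[30,[-0.001,0.0275,0],[0,0,0.048]]]}}

```text
clock: 31.8
position: [582.8, 79.4, 59.6]
ee_rot: [0.885, -0.466, -0.0, 0.0]
contact_force: [1.7, 2.7, 0.8]
gripper_width: 29.8
grasp_force: 1.5
```

```bash
python3 f.py
```

```text
clock 32.1 [582.8  79.3  59.6] psi -0.969 r 55.0 ang -0.955 Frad -2.08 Ftan -3.08 Fz -0.7 std [0.64 0.49 0.63]
```

Emit:
{"api": "jog_arm", "payload": {"plan": [[30,[-0.001,0.0275,0],[0,0,0.048]],[30,[-0.001,0.0275,0],[0,0,0.048]]]}}

```text
clock: 32.35
position: [580.6, 77.8, 59.7]
ee_rot: [0.873, -0.488, -0.0, 0.0]
contact_force: [2.3, 2.9, -1.1]
gripper_width: 30.0
grasp_force: 1.7
```

```bash
python3 f.py
```

```text
clock 32.65 [580.5  77.8  59.7] psi -1.019 r 55.0 ang -1.004 Frad -1.02 Ftan -3.36 Fz -1.8 std [0.43 0.36 0.43]
```

Emit:
{"api": "jog_arm", "payload": {"plan": [[30,[-0.001,0.0275,0],[0,0,0.048]],[30,[-0.001,0.0275,0],[0,0,0.048]]]}}

```text
clock: 32.9
position: [578.3, 76.5, 59.8]
ee_rot: [0.86, -0.509, 0.0, -0.0]
contact_force: [3.4, 2.8, -3.5]
gripper_width: 29.6
grasp_force: 1.9
```

```bash
python3 f.py
```

```text
clock 33.2 [578.3  76.4  59.8] psi -1.07 r 55.0 ang -1.052 Frad -1.08 Ftan -3.72 Fz -2.7 std [0.6  0.33 0.39]
```

Emit:
{"api": "jog_arm", "payload": {"plan": [[30,[-0.001,0.0275,0],[0,0,0.048]],[30,[-0.001,0.0275,0],[0,0,0.048]]]}}

```text
clock: 33.45
position: [576.0, 75.3, 59.8]
ee_rot: [0.847, -0.531, 0.0, -0.0]
contact_force: [3.8, 1.6, -4.0]
gripper_width: 30.0
grasp_force: 2.2
```

```bash
python3 f.py
```

```text
clock 33.75 [575.9  75.2  59.8] psi -1.12 r 54.9 ang -1.1 Frad -0.11 Ftan -4.38 Fz -3.0 std [0.51 0.44 0.69]
```

The push is 4.4 N along the circle, which is properly tight. I'll back off the knob and lift clear.

Emit:
{"api": "jog_arm", "payload": {"plan": [[30,[0,-0.03,0],[0,0,0]],[30,[0,-0.06,0],[0,0,0]],[30,[0,-0.07,0],[0,0,0]],[30,[0,-0.07,0],[0,0,0]]]}}

```text
clock: 34.25
position: [581.7, 78.1, 59.7]
ee_rot: [0.847, -0.531, -0.0, 0.0]
contact_force: [-0.5, -0.4, -0.4]
gripper_width: 30.0
grasp_force: 0.0
```

Emit:
{"api": "jog_arm", "payload": {"plan": [[30,[0,0,-0.1],[0,0,0]],[30,[0,0,-0.3],[0,0,0]],[30,[0,0,-0.7],[0,0,0]],[30,[0,0,-1],[0,0,0]],[30,[0,0,-1],[0,0,0]]]}}

```text
clock: 34.88
position: [583.7, 78.8, 163.7]
ee_rot: [0.847, -0.531, 0.002, -0.003]
contact_force: [-0.3, -0.6, -0.5]
gripper_width: 29.8
grasp_force: 0.0
```

Run:
```python
from h import *
t=grab('top');s=grab('side');st=read_state();print(st['position'],st['contact_force'])
a=cv2.resize(t['img'][160:270,235:325],None,fx=5,fy=5,interpolation=2);b=cv2.resize(s['img'][190:265,280:370],None,fx=3.8,fy=3.8,interpolation=2)
c=np.zeros((550,800,3),np.uint8);c[:,:450]=a;c[:285,450:450+342]=b
cv2.imwrite('pics/c8.png',c[:,:,::-1])
P=cloud(s);m=(P[...,2]>70)&(P[...,2]<95)&(abs(P[...,0]-455)<45)&(abs(P[...,1]-123)<35)&(s['img'].min(2)>100);q=P[m];print('mod',cv2.minAreaRect(q[:,:2].astype(np.float32)))
```

```text
[581.68607349  78.29825648 160.24571036] [-0.69020116 -0.39782741  0.41784056]
mod ((458.30584716796875, 126.65550994873047), (58.45219039916992, 47.65264892578125), 1.8760071992874146)
```

View pics/c8.png

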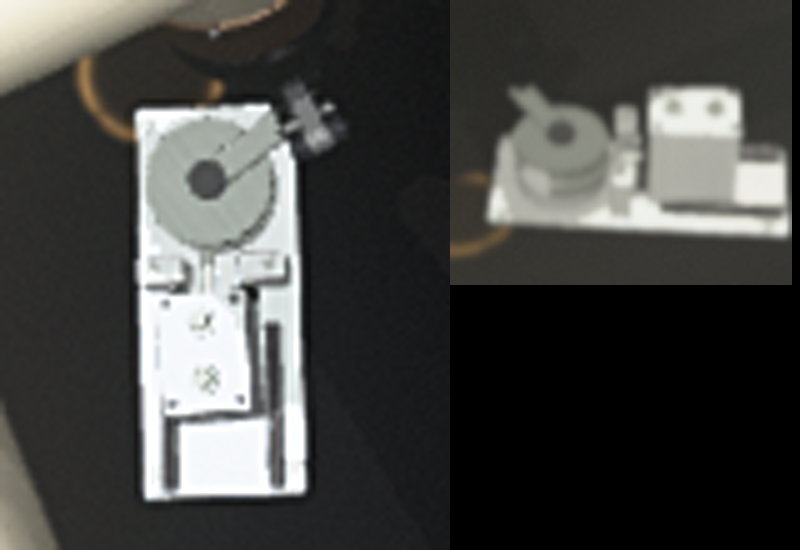

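The final view shows the module in the channel, drawn in about 2.5 mm, with the stud in the cam, the lever turned and the gripper clear. I'm handing it in.

```bash
python3 -c "
from bench import *
print(job_done())"
```

```text
the job is handed in; nothing more can be done
None
```

I handed the job in, but no verdict came back: the module is slid home in the channel, the lever is turned until stiff (about 4.4 N at the knob, roughly 2.2 rad), and the gripper is clear; I kept away from the bottle, beaker and tape.

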